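Clear the stacked first-aid supplies into their holders

ROBOT

A 6-joint arm with a two-finger parallel gripper is mounted at the origin on the work surface. World frame = base frame: x ahead of the robot, y to its left, z up, the work surface at z = 0. Lengths are in mm, angles in rad, forces in N, time in s.
With the tool pointing down it reaches from about 350 to 1000 mm from the base axis. Payload 7.1 kg.
Tool frame: the origin (TCP) lies on the centre line of the jaws, within the pads' length; the fingertips stand 25 mm ahead of it and the grasp point (between the pads) lies 6 mm ahead of it; z points along the fingers, y is the direction in which the jaws open and shut (so a half turn about z gives the same grasp; the last joint's range is limited). The gripper opens to 85 mm and grips with 20 to 120 N. Pads are 22 mm wide; open, the fingers measure 114 mm over their backs; the gripper's body (76 mm by 85 mm) begins 54 mm behind the grasp point. The pads swing forward as they close: fully open they stand 13 mm farther back than shut.
Start: joints at [1.277, 0.423, 1.63, -0, 1.089, -0.019], TCP at [169.565, 601.542, 256.319] pointing down, gripper open.
Joint ranges: [-3, 3], [-0.9, 2.11], [0.09, 2.58], [-1.31, 4.45], [0.11, 2.69], [-2.54, 2.54]. Speed limits (rad/s): [2.39, 2.39, 3.01, 3.14, 3.14, 3.14].

INTERFACE

Orientations are given as a unit quaternion [w, x, y, z].
In Python, from workcell import sense, snapshot, sign_off gives the robot as it stands.
- The arm moves only by the tool play_rows, never from a script. Its argument "series" is text: rows parted by semicolons, each of 4 numbers parted by spaces: the shift along the tool's x, y, z in m, then the turn about the tool's z in degrees. In form: dx dy dz yaw; .... A call has 1 to 12 rows; each row shifts and turns the pose as measured when the row begins, along the tool's axes as they then stand; what a row does not reach is not made up. A row lasts 1/10 s, in which the tool goes at most 50 mm and 8.59 degrees, less where a joint would pass 70% of its speed; a pose out of reach is approached as far as the arm can. A call with a gripper value outside its range is refused whole. "gripper" is the opening, from 0 (shut) to 1 (fully open), set as the call begins (left out, the last holds). The fingers move at their own pace and stop on an object; "newtons" is the grip in N (left out, the last holds). Time passes only in rows, so rows that do not move let the fingers close. It gives the time, the measured TCP pose, the force and the opening at its end, in the units of the state.
- sense(): the state, without advancing time (a new reading comes with each control period).
- snapshot(name): name is "scene" or "top"; returns a dict with "img" (400x640x3 uint8, red, green, blue), "z_map" (400x640 float32, mm along the optical axis (not along the pixel's ray), 0 where there is no reading), "mtx" (3x3 intrinsics, pixels), "world_to_cam" (4x4, takes a point from world to camera coordinates). Camera axes: x right, y down, z forward; pixel columns grow to the right and rows downward; lengths in mm; the calibration is good to about 2 mm. A picture is of the moment at which its call begins.
- sign_off(): hands the job in, once; it reports no verdict.
The state is a dict: "time_s": time; "q": joint angles; "qd": joint speeds; "joint_efforts": joint torques, N m; "tcp_pos": TCP position; "tcp_rot": TCP orientation; "force": force on the tool from outside, world axes, zero at the start; "wrist_torque": the same for the moment, N m; "grip_width": opening from 0.0 (shut) to 1.0 (fully open).
Only numpy, scipy, OpenCV 4.12 (cv2) and the standard library are available. Lean on these libraries where they do the work, as an engineer would, in place of code of your own. Each camera call takes 0.05 s, during which the arm holds its last target. There are 200 camera calls.

TASK

Take the stack of first-aid supplies apart from the top down, one piece after another, and set each in its own holder: first the jar in the round dish, then the tape roll flat over the spindle, the carton in the square tray and last the long tin in the long tray, each lying fully home on its holder's floor. Keep every piece upright, never tipping one over, leave the spray bottle and the pen cup where they stand, and let go of everything at the end.

Things in the scene. Friction and masses are not known exactly. Their poses are not given: they have to be found in the camera images.
- jar_c (a point): white round ointment jar with an aluminium screw lid, diameter 36, height 42 mm, about 0.07 kg; top of the stack, standing on the tape roll. Point at its centre, half-way up; z up its axis
- roll_c (a point): grey roll of sports tape lying flat: rigid ring, outer diameter 56, hole 28, height 26 mm, about 0.06 kg; second from the top, lying on the carton. Point at its centre (in the hole), half-way up; z along its axis
- carton_c (a point): square cardboard carton with a paper band, 62 x 62 mm, height 28 mm, about 0.08 kg; third from the top, lying on the tin and turned up to 0.35 rad relative to it. Point at its centre; x and y across its sides, z up
- tin_c (a point): oblong aluminium tin, closed, 126 (along its x) x 66 (along its y) mm, height 30 mm, about 0.18 kg; bottom of the stack, standing on the table. Point at its centre; z up
- dish_c (a point): round dark grey dish with a steel rim, fixed to the table: inner diameter 52, outer 60 mm, floor 4 mm above the table, rim 4 mm above the floor. Point at the centre of its floor; z up
- spindle_c (a point): tape spindle, fixed to the table: flat dark grey disc of diameter 76 mm, 6 mm thick, no rim, with an upright steel post of diameter 10 mm that stands 30 mm above the disc. Point at the centre of the disc's top face, at the post's foot; z up
- square_tray_c (a point): square dark grey tray with a steel rim, fixed to the table: inside 78 x 78 mm, rim 4 mm thick and 4 mm above the floor, floor 4 mm above the table. Point at the centre of its floor; x and y along its sides
- long_tray_c (a point): oblong dark grey tray with a steel rim, fixed to the table: inside 142 (along its x) x 82 (along its y) mm, rim 4 mm thick and 4 mm above the floor, floor 4 mm above the table. Point at the centre of its floor; z up
- spray_c (a point): bystander: white spray bottle with a red head, loose, diameter 60, height 162 mm. Point on its axis 80 mm above the table
- pencup_c (a point): bystander: blue ceramic cup holding three pens, loose, diameter 72, cup 90 mm high, pens to 131 mm. Point on its axis 45 mm above the table

How it is judged (in metres and radians):
On the way, in this order (a step that is already met when the one before it is completed fails the run):
1. the jar stands in the round dish (horizontal distance between jar_c and dish_c below 0.0105 m and z of jar_c in the frame of dish_c below 0.0235 m and angle between jar_c's own z axis and vertical below 0.06 rad), for 0.2 s.
2. the tape roll lies flat over the spindle's post (horizontal distance between roll_c and spindle_c below 0.0115 m and z of roll_c in the frame of spindle_c below 0.0155 m and angle between roll_c's own z axis and vertical below 0.06 rad), for 0.2 s.
3. the carton lies in the square tray (horizontal distance between carton_c and square_tray_c below 0.014 m and z of carton_c in the frame of square_tray_c below 0.0165 m and angle between carton_c's own z axis and vertical below 0.06 rad), for 0.2 s.
4. the tin lies in the long tray (horizontal distance between tin_c and long_tray_c below 0.014 m and z of tin_c in the frame of long_tray_c below 0.0175 m and angle between tin_c's own z axis and vertical below 0.06 rad), for 0.2 s.
At the end, for the whole second after the job is handed in: Jar in the dish, roll flat on the spindle disc over its post, carton in the square tray, tin in the long tray: centres within 10.5, 11.5, 14 and 14 mm of the holder centre, down on the floor to 2.5 mm, level to 0.06 rad, all at rest there for a second (all of step 1 and all of step 2 and all of step 3 and all of step 4); the robot touches nothing.
It fails at once if a piece of the stack is tipped over (more than 0.7 rad) (angle between any of tin_c, carton_c, roll_c, jar_c's own z axis and vertical above 0.7 rad).
It fails at once if the spray bottle is moved more than 30 mm (distance of spray_c from where it was at the start of the episode above 0.03 m).
It fails at once if the pen cup is moved more than 30 mm (distance of pencup_c from where it was at the start of the episode above 0.03 m).
It also fails if it takes over 115 s, if anything falls off the work surface, if the arm or the gripper's body presses on something with over 40 N, if the wrist force passes 120 N, or if a joint passes its speed limit or range.

## Working session

There is one attempt and no reset: what is moved stays moved. The work goes in short steps, Python scripts to look and compute and a tool call to move; the robot and the scene stay as the last step left them, time stands still between calls to the robot, and variables do not carry over. Pictures are saved under pics/ and viewed, about 12 in all and at most 16, crops included, and the job is handed in when it is done.

Besides the shell and the picture viewer there is one more tool, called as a command line: name --argument value ..., lists and objects as JSON in quotes. play_rows: Moves the arm, as the interface text tells. Its arguments: {"type":"object","properties":{"series":{"type":"string"},"gripper":{"type":"number"},"newtons":{"type":"number"}},"required":["series"]}

```bash
mkdir -p pics; cat > h.py <<'E'
import numpy as np, cv2
from workcell import sense, snapshot
def snap(n,fn=None):
    s=snapshot(n)
    if fn: cv2.imwrite('pics/'+fn,s['img'][:,:,::-1])
    return s
def world(s):
    K=s['mtx'];z=s['z_map'].astype(float);v,u=np.mgrid[:z.shape[0],:z.shape[1]]
    c=np.stack([(u-K[0,2])/K[0,0]*z,(v-K[1,2])/K[1,1]*z,z,np.ones_like(z)],-1)
    w=(c@np.linalg.inv(s['world_to_cam']).T)[...,:3]; w[z==0]=np.nan
    return w
E
python3 - <<'E'
from h import *
for n in('top','scene'):
    s=snap(n,n+'0.png');print(n,np.round(np.linalg.inv(s['world_to_cam']),2).tolist(),s['mtx'].tolist())
    np.save(n+'0.npy',world(s))
print(sense())
E
```

```text
top [[0.12, -0.97, 0.2, 391.13], [-0.99, -0.12, 0.02, -8.51], [0.0, -0.2, -0.98, 974.31], [0.0, 0.0, 0.0, 1.0]] [[375.16499861975024, 0.0, 320.1818561065301], [0.0, 375.16499861975024, 201.3265168556514], [0.0, 0.0, 1.0]]
scene [[-0.75, 0.38, -0.55, 1228.94], [0.66, 0.44, -0.61, 763.41], [0.01, -0.82, -0.58, 779.47], [0.0, 0.0, 0.0, 1.0]] [[452.95310390475396, 0.0, 321.83374281319175], [0.0, 452.95310390475396, 202.01681003306126], [0.0, 0.0, 1.0]]
{'time_s': 0.1, 'q': array([ 1.27700664e+00,  4.23789178e-01,  1.63064247e+00,  9.97022799e-06,
        1.08863979e+00, -1.89520307e-02]), 'qd': array([-3.10538597e-03, -1.70571543e-03, -4.05324710e-04, -1.02622377e-03,
       -2.03203450e-03, -2.01472749e-05]), 'joint_efforts': array([ 6.71696444e-05, -5.58420110e+01, -2.82445693e+01,  1.76327143e-05,
        2.96602615e-03,  1.07349274e-05]), 'tcp_pos': array([169.42165962, 601.09115447, 255.59660338]), 'tcp_rot': array([-1.19510681e-04,  1.36988991e-01,  9.90572294e-01, -7.29687581e-04]), 'force': array([ 0.15436194, -0.04338734, -0.47723575]), 'wrist_torque': array([0.03100234, 0.07191033, 0.00448538]), 'grip_width': 0.9971341825988448}
```

View pics/top0.png

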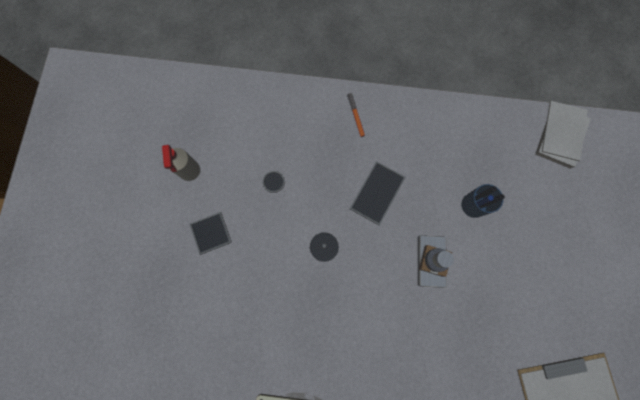

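View pics/scene0.png

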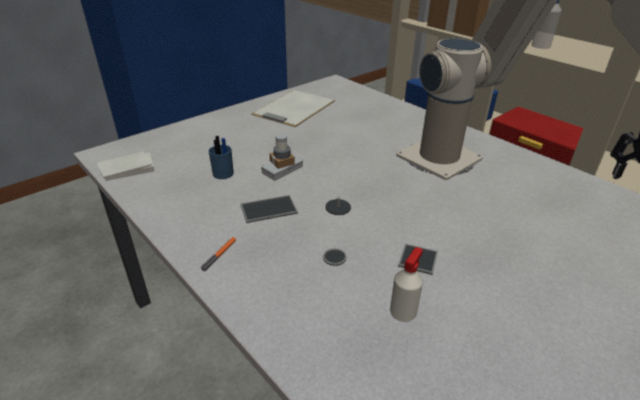

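Top view: stack at (435,260), dish (274,181), spindle (324,247), square tray (211,233), long tray (378,193), spray (175,158), pen cup (483,200). Now for the numbers.

```bash
cat > m.py <<'E'
from h import *
w=np.load('top0.npy');ws=np.load('scene0.npy');img=cv2.imread('pics/top0.png')
g=img.max(2)
def rect(p):
    (c,s,a)=cv2.minAreaRect(p.astype(np.float32)); return np.round(c,1),np.round(s,1),round(a,1)
for n,(u,v,r) in dict(dish=(274,181,16),spin=(324,247,22),sq=(211,233,28),long=(378,193,38)).items():
    P=w[v-r:v+r+1,u-r:u+r+1]; G=g[v-r:v+r+1,u-r:u+r+1]
    m=(G<70).astype(np.uint8)
    k,l,st,_=cv2.connectedComponentsWithStats(m); i=1+np.argmax(st[1:,4])
    q=P[l==i]; q=q[np.isfinite(q).all(1)]
    print(n,st[i,4],rect(q[:,:2]),'mean',q.mean(0).round(1),'z',np.nanmedian(q[:,2]).round(1))
    if n in('dish','spin'): print('  circ',cv2.minEnclosingCircle(q[:,:2].astype(np.float32)))
for nm,W in(('top',w),('scene',ws)):
    q=W.reshape(-1,3); q=q[np.isfinite(q).all(1)]
    print(nm,'table z',np.median(q[(abs(q[:,2])<15)][:,2]))
    for n,c in dict(stack=w[260,435],cup=w[200,483],spray=w[158,178]).items():
        p=q[(np.hypot(*(q[:,:2]-c[:2]).T)<110)&(q[:,2]>12)&(q[:,2]<220)]
        print(n,c.round(0),len(p),np.histogram(p[:,2],bins=range(10,180,10))[0])
        if n=='stack':
            for z in(30,58,84,126):
                t=p[abs(p[:,2]-z)<4]
                if len(t)>4: print('  z',z,len(t),np.median(t[:,2]).round(1),rect(t[:,:2]),'mean',t.mean(0).round(1),'ext',t.min(0).round(),t.max(0).round())
        else: print(p[:,:2].mean(0),rect(p[:,:2]))
E
python3 m.py
```

```text
dish 262 (array([629. , 144.9]), array([47.3, 48.5]), 79.3) mean [628.7 144.6   2.6] z 2.4
  circ ((628.7898559570312, 143.95193481445312), 25.030963897705078)
spin 588 (array([472.3,  -9.8]), array([69.2, 69.1]), 52.0) mean [472.  -10.5   5.2] z 5.1
  circ ((472.4010314941406, -10.664773941040039), 35.87504959106445)
sq 867 (array([472.1, 288.1]), array([76.7, 76.2]), 29.0) mean [471.9 288.5   2.6] z 2.6
long 1549 (array([ 632., -135.]), array([ 80.2, 141.5]), 67.4) mean [ 631.5 -134.9    3.1] z 3.0
top table z -0.9563940023872419
stack [ 464. -267.  105.] 1517 [ 30 466 270  34 176  32  27 203  20  17  20 222   0   0   0   0]
  z 30 656 29.4 (array([ 467.6, -283.1]), array([125.5,  67.5]), 4.3) mean [ 465.2 -281.5   29.4] ext [ 404. -321.   26.] [ 531. -249.   34.]
  z 58 171 57.3 (array([ 467.6, -285.3]), array([62.8, 62.2]), 79.4) mean [ 460.  -275.7   57.4] ext [ 433. -319.   54.] [ 502. -251.   61.]
  z 84 197 83.4 (array([ 467.2, -278.7]), array([54.3, 46.3]), 12.8) mean [ 465.7 -273.4   83.3] ext [ 441. -306.   80.] [ 495. -255.   88.]
  z 126 217 125.7 (array([ 467.4, -284. ]
[... 796 characters left out ...]
[ 483.7 -270.3   57.2] ext [ 444. -317.   54.] [ 508. -247.   62.]
  z 84 75 83.2 (array([ 476.6, -275.6]), array([50.1, 51.9]), 49.9) mean [ 479.7 -271.9   83.4] ext [ 444. -308.   80.] [ 499. -251.   88.]
  z 126 59 125.4 (array([ 472.9, -280.9]), array([42.3, 36.8]), 34.3) mean [ 472.6 -280.6  125.5] ext [ 453. -302.  123.] [ 492. -261.  130.]
cup [ 619. -373.  103.] 753 [ 51  65  61  59  64  76  90 134  41  31  29  39  13   0   0   0]
[ 638.86814959 -373.94802236] (array([ 592.7, -367.6]), array([ 76.4, 162.2]), 64.1)
spray [629. 359. 119.] 1542 [ 74  91  84  88  93  96  93  98 110 201 145  73  43  52  72 129]
[648.97595339 384.24195952] (array([637. , 374.1]), array([65.1, 58.3]), 54.5)
```

```bash
python3 - <<'E'
import cv2,numpy as np
a=cv2.imread('pics/top0.png')[215:305,385:485];b=cv2.imread('pics/scene0.png')[120:190,250:320]
cv2.imwrite('pics/c1.png',np.hstack([cv2.resize(a,(440,396),interpolation=2),cv2.resize(b,(350,396),interpolation=2)])) 
E
```

```text
(no output)
```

View pics/c1.png

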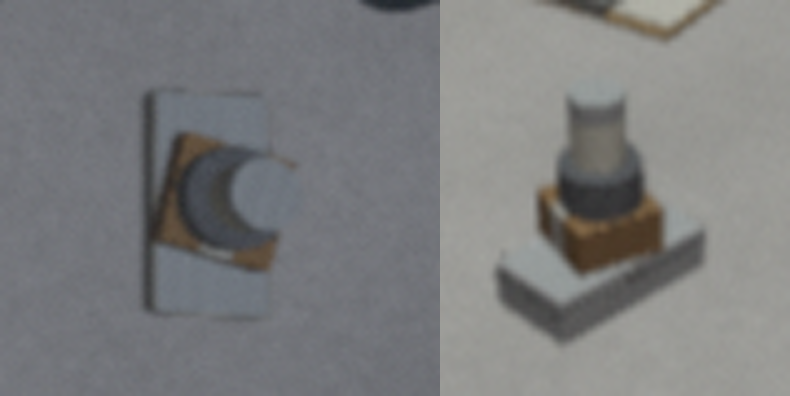

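The crop shows jar, roll and carton (turned about -10°) roughly centred on the tin near (469,-283). The two cameras differ by about 5 mm in x, so I'll check that against the gripper up close. Moving over the stack.

play_rows --series "-0.038 -0.023 0 0;-0.038 -0.023 0 0;-0.038 -0.023 0 0;-0.038 -0.023 0 0;-0.038 -0.023 0 0;-0.038 -0.023 0 0;-0.038 -0.023 0 0;-0.038 -0.023 0 0;-0.038 -0.023 0 0;-0.038 -0.023 0 0;0 0 0 0" --gripper 0.65

```text
time_s: 1.2
tcp_pos: [482.1, 264.9, 252.4]
tcp_rot: [-0.001, 0.134, 0.991, -0.002]
force: [-1.1, 0.4, -0.4]
grip_width: 0.651
```

play_rows --series "-0.012 -0.045 0 0;-0.012 -0.045 0 0;-0.012 -0.045 0 0;-0.012 -0.045 0 0;-0.012 -0.045 0 0;-0.012 -0.045 0 0;-0.012 -0.045 0 0;-0.012 -0.045 0 0;-0.012 -0.045 0 0;-0.012 -0.045 0 0;0 0 0 0"

```text
time_s: 2.3
tcp_pos: [476.8, -214.2, 251.7]
tcp_rot: [-0.002, 0.132, 0.991, -0.001]
force: [0.5, 1.7, -0.7]
grip_width: 0.651
```

```bash
cat >> h.py <<'E'
from scipy.spatial.transform import Rotation as R
def go(x,y,z,yaw=None):
    """tool-frame shift to world target (z of TCP); jaw angle now"""
    s=sense();q=s['tcp_rot'];M=R.from_quat([*q[1:],q[0]]).as_matrix()
    d=M.T@(np.array([x,y,z])-s['tcp_pos'])
    print('d tool mm',d.round(1),'jaw deg',np.degrees(np.arctan2(M[1,1],M[0,1])).round(1),'tcp',s['tcp_pos'].round(1),'t',round(s['time_s'],1),'q6',s['q'][5].round(2))
def proj(s,p):
    c=s['world_to_cam']@np.array([*p,1]);k=s['mtx']@c[:3];return k[:2]/k[2]
E
python3 - <<'E'
from h import *
out=[]
for n in('top','scene'):
    s=snap(n); t=sense()['tcp_pos'];im=s['img'][:,:,::-1].copy()
    tip=proj(s,[t[0],t[1],t[2]-25]);print(n,tip)
    for p in (tip,proj(s,[468,-283,126])): cv2.circle(im,tuple(np.round(p).astype(int)),1,(0,0,255),-1)
    u,v=np.round(proj(s,t)).astype(int)
    u0=min(max(u-50,0),540);v0=min(max(v-40,0),300)
    out.append(cv2.resize(im[v0:v0+100,u0:u0+100],(400,400),interpolation=cv2.INTER_CUBIC))
    print('crop origin',u0,v0)
cv2.imwrite('pics/g1.png',np.hstack(out))
go(469,-283,250)
E
```

```text
top [426.03850988 247.39804706]
crop origin 380 206
scene [292.53692901 114.30825188]
crop origin 242 66
d tool mm [-11.9 -72.    1.2] jaw deg 74.9 tcp [ 476.3 -210.4  251.2] t 2.4 q6 -1.74
```

View pics/g1.png

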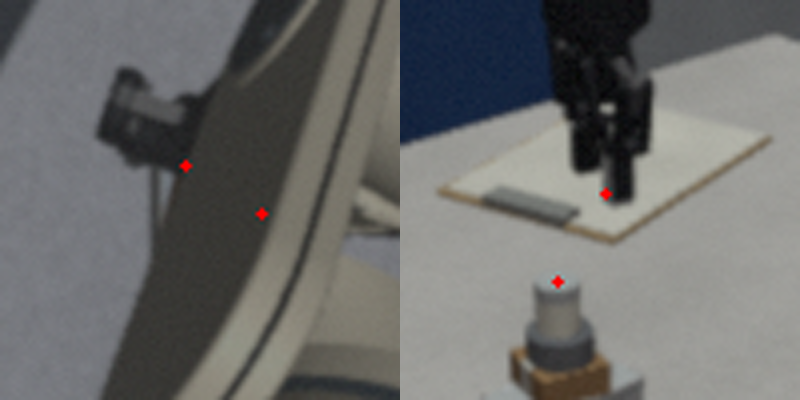

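play_rows --series "-0.004 -0.024 0 0;-0.004 -0.024 0 0;-0.004 -0.024 0 0;0 0 0.028 0;0 0 0.028 0;0 0 0.028 0;0 0 0 0" --gripper 0.8

```text
time_s: 3.1
tcp_pos: [470.5, -273.0, 164.9]
tcp_rot: [-0.003, 0.125, 0.992, 0.001]
force: [0.1, -0.5, -0.2]
grip_width: 0.798
```

```bash
cat > look.py <<'E'
import sys
from h import *
# look.py name out x y z size : crop of camera around world point, TCP axis marked
n,out,x,y,z,r=sys.argv[1:];r=int(r)
s=snap(n); t=sense()['tcp_pos'];im=s['img'][:,:,::-1].copy();np.save(n+'_last.npy',world(s))
u,v=np.round(proj(s,[float(x),float(y),float(z)])).astype(int);u0=max(u-r,0);v0=max(v-r,0)
c=im[v0:v+r,u0:u+r];k=600//max(c.shape[:2]);c=cv2.resize(c,None,fx=k,fy=k,interpolation=cv2.INTER_CUBIC)
for dz in(25,6): 
    p=(proj(s,t-[0,0,dz])-[u0,v0])*k; cv2.circle(c,tuple(np.round(p).astype(int)),2,(0,0,255),-1); print('dz',dz,p.round())
cv2.imwrite('pics/'+out,c);print('scale',k,'origin',u0,v0)
E
python3 look.py scene g2.png 470 -282 110 45; python3 -c "
from h import *
go(469.5,-282,118)"
```

```text
dz 25 [275. 220.]
dz 6 [274. 186.]
scale 6 origin 236 96
d tool mm [-0.3 -8.7 48.6] jaw deg 75.7 tcp [ 471.5 -273.6  166.6] t 3.1 q6 -1.87
```

View pics/g2.png

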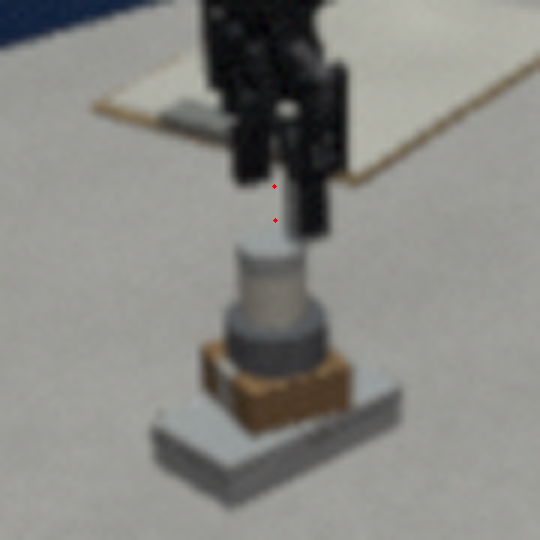

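play_rows --series "0 -0.009 0 0;0 0 0 0;0 0 0.016 0;0 0 0.016 0;0 0 0.014 0;0 0 0 0;0 0 0 0"

```text
time_s: 3.85
tcp_pos: [474.8, -284.0, 128.1]
tcp_rot: [0.004, 0.124, 0.992, -0.002]
force: [-0.7, 0.3, 0.0]
grip_width: 0.8
```

```bash
python3 -c "
from h import *
go(470,-282,118);print(sense()['force'])"
```

```text
d tool mm [ 5.2  0.8 10.1] jaw deg 75.8 tcp [ 474.8 -284.   128.1] t 3.9 q6 -1.88
[-0.74634613  0.33094997  0.02721285]
```

play_rows --series "0.004 0 0.005 0;0 0 0.005 0;0 0 0 0;0 0 0 0"

```text
time_s: 4.25
tcp_pos: [471.4, -283.6, 119.1]
tcp_rot: [0.006, 0.124, 0.992, -0.003]
force: [-0.5, 1.3, 0.4]
grip_width: 0.804
```

play_rows --series "0 0 0 0;0 0 0 0;0 0 0 0;0 0 0 0;0 0 0 0;0 0 0 0;0 0 0 0" --gripper 0.2 --newtons 30

```text
time_s: 4.95
tcp_pos: [471.6, -283.7, 119.4]
tcp_rot: [0.006, 0.124, 0.992, -0.003]
force: [-0.8, 0.5, -0.6]
grip_width: 0.412
```

```bash
python3 look.py scene g3.png 470 -282 110 45; python3 -c "
from h import *
go(470,-282,118);print(sense()['force'])"
```

```text
dz 25 [267. 294.]
dz 6 [266. 262.]
scale 6 origin 236 96
d tool mm [2.  1.2 1.4] jaw deg 75.8 tcp [ 471.6 -283.6  119.5] t 5.0 q6 -1.89
[ 0.51482272 -0.49260899 -0.77042469]
```

View pics/g3.png

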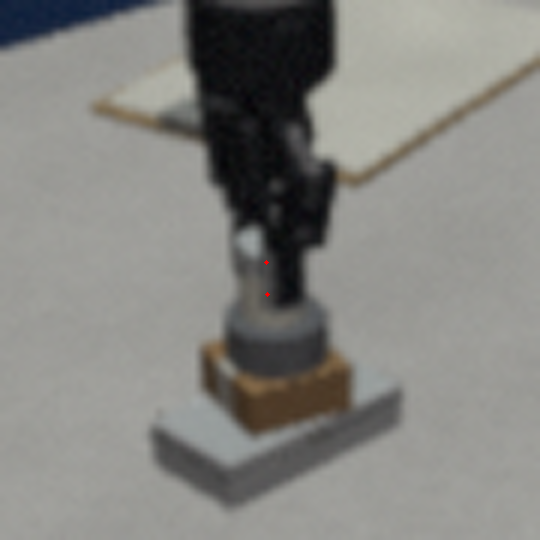

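Gripped at 35 mm, which matches the jar. Lift, and re-measure the holders from the scene camera.

play_rows --series "0 0 -0.01 0;0 0 -0.02 0;0 0 -0.03 0;0 0 -0.04 0;0 0 0 0"

```text
time_s: 5.5
tcp_pos: [469.9, -282.6, 223.8]
tcp_rot: [0.004, 0.124, 0.992, -0.002]
force: [0.5, 0.3, -0.8]
grip_width: 0.407
```

```bash
python3 - <<'E'
from h import *
W=np.load('scene0.npy');s=snap('scene');img=cv2.imread('pics/scene0.png');g=img.max(2)
for n,c in dict(dish=(629,144.5,2.5),spin=(472,-10.5,5),sq=(472,288,2.5),long=(632,-135,3)).items():
    u,v=np.round(proj(s,c)).astype(int);r=45
    m=(g<95).astype(np.uint8);m2=np.zeros_like(m);m2[v-r:v+r,u-r:u+r]=m[v-r:v+r,u-r:u+r]
    k,l,st,_=cv2.connectedComponentsWithStats(m2);i=l[v,u]
    q=W[l==i];q=q[np.isfinite(q).all(1)];q=q[(q[:,2]<12)]
    print(n,(u,v),i,len(q),cv2.minAreaRect(q[:,:2].astype(np.float32)),q.mean(0).round(1))
print(sense()['grip_width']);go(629,144.5,200)
E
```

```text
dish (np.int64(335), np.int64(257)) 3 255 ((631.6575927734375, 145.0124969482422), (60.70866012573242, 51.77060317993164), 37.059547424316406) [631.3 145.2   4.3]
spin (np.int64(338), np.int64(206)) 2 287 ((478.85986328125, -7.354419708251953), (75.74119567871094, 72.28156280517578), 6.43189811706543) [478.3  -5.3   5.3]
sq (np.int64(418), np.int64(258)) 1 472 ((477.4311218261719, 289.09417724609375), (88.42949676513672, 79.47280883789062), 29.493070602416992) [471.7 293.    3.9]
long (np.int64(269), np.int64(208)) 3 934 ((634.4447021484375, -132.56591796875), (95.96045684814453, 144.15386962890625), 67.31029510498047) [ 634.5 -133.     3.9]
0.40873180224167643
d tool mm [-50.7 452.7  20.9] jaw deg 75.8 tcp [ 468.7 -281.9  221.6] t 5.5 q6 -1.89
```

play_rows --series "-0.005 0.045 0.003 0;-0.005 0.045 0.003 0;-0.005 0.045 0.003 0;-0.005 0.045 0.003 0;-0.005 0.045 0.003 0;-0.005 0.045 0.003 0;-0.005 0.045 0.003 0;-0.005 0.045 0.003 0;-0.005 0.045 0.003 0;-0.005 0.045 0.003 0;0 0 0 0"

```text
time_s: 6.65
tcp_pos: [628.7, 156.6, 180.8]
tcp_rot: [-0.002, 0.127, 0.992, -0.003]
force: [0.3, 0.6, -0.9]
grip_width: 0.41
```

```bash
python3 -c "
from h import *
go(631,144.5,60);print(sense()['grip_width'])"
```

```text
d tool mm [ -5.7 -10.3 120.9] jaw deg 75.4 tcp [628.7 156.6 180.8] t 6.7 q6 -1.09
0.4104796769125941
```

play_rows --series "-0.003 -0.005 0.03 0;-0.003 -0.005 0.03 0;0 0 0.03 0;0 0 0.03 0;0 0 0 0;0 0 0 0"

```text
time_s: 7.25
tcp_pos: [627.9, 145.2, 52.9]
tcp_rot: [-0.006, 0.125, 0.992, -0.004]
force: [1.2, 0.3, -0.2]
grip_width: 0.411
```

```bash
python3 look.py scene g4.png 631 145 25 40; python3 -c "
from h import *
go(631,144.5,40);print(sense()['force'],sense()['grip_width'])"
```

```text
dz 25 [291. 267.]
dz 6 [292. 226.]
scale 7 origin 294 211
d tool mm [-3.7  0.4 12.9] jaw deg 75.7 tcp [627.5 145.1  52.9] t 7.3 q6 -1.11
[-0.23964736  0.29718513 -1.46239618] 0.4114022462900624
```

View pics/g4.png

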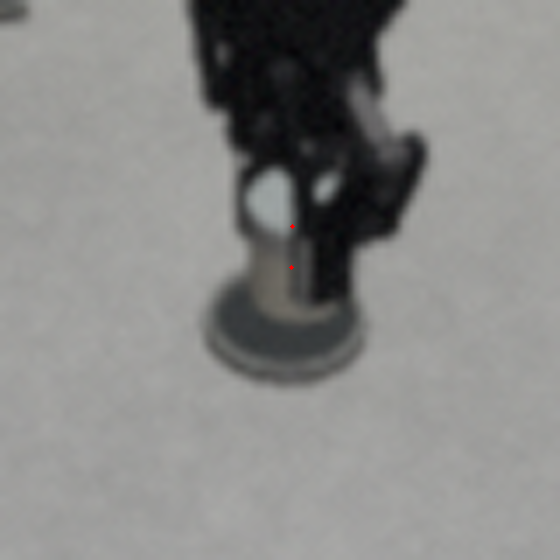

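Scene crop: the dish rim is centred at about (285,318) and the jar axis at about (296). The jar is roughly 4 mm too far right in camera terms, so I correct by about (+3.5,-2) mm and lower.

play_rows --series "-0.004 -0.001 0 0;0 0 0.006 0;0 0 0.005 0;0 0 0 0;0 0 0 0"

```text
time_s: 7.8
tcp_pos: [634.5, 143.2, 46.4]
tcp_rot: [-0.002, 0.125, 0.992, -0.003]
force: [0.4, 0.3, -1.2]
grip_width: 0.413
```

```bash
python3 -c "
from h import *
go(631,143,40);print(sense()['force'],sense()['grip_width'])"
```

```text
d tool mm [ 3.3 -1.   6.4] jaw deg 75.7 tcp [634.5 143.2  46.4] t 7.8 q6 -1.11
[ 0.43089682  0.25539377 -1.16363211] 0.41322585074360924
```

play_rows --series "0.003 -0.001 0.003 0;0 0 0.003 0;0 0 0 0;0 0 0 0"

```text
time_s: 8.2
tcp_pos: [630.9, 143.1, 40.2]
tcp_rot: [-0.002, 0.125, 0.992, -0.003]
force: [0.1, 0.7, -0.1]
grip_width: 0.41
```

```bash
python3 -c "
from h import *
go(631,143,40);print(sense()['force'],sense()['grip_width'])"
```

```text
d tool mm [-0.1 -0.1  0.2] jaw deg 75.7 tcp [630.9 143.1  40.2] t 8.2 q6 -1.11
[ 0.12276355  0.72097208 -0.13475956] 0.41047138097556213
```

Nudge down until contact shows, then release and rise.

play_rows --series "0 0 0.002 0;0 0 0 0;0 0 0 0"

```text
time_s: 8.5
tcp_pos: [631.5, 143.3, 40.3]
tcp_rot: [-0.002, 0.125, 0.992, -0.003]
force: [-1.1, 1.0, -1.4]
grip_width: 0.411
```

play_rows --series "0 0 0 0;0 0 0 0;0 0 0 0;0 0 0 0" --gripper 0.7

```text
time_s: 8.9
tcp_pos: [631.7, 143.4, 40.0]
tcp_rot: [-0.001, 0.125, 0.992, -0.003]
force: [0.7, 0.3, 0.4]
grip_width: 0.697
```

play_rows --series "0 0 -0.01 0;0 0 -0.03 0;0 0 -0.04 0;0 0 -0.04 0;0 0 -0.04 0;0 0 0 0"

```text
time_s: 9.5
tcp_pos: [631.8, 144.1, 207.3]
tcp_rot: [-0.003, 0.125, 0.992, -0.003]
force: [0.6, -0.1, -0.4]
grip_width: 0.702
```

```bash
python3 look.py scene g5.png 631 145 25 40; python3 - <<'E'
from h import *
W=np.load('scene_last.npy').reshape(-1,3);W=W[np.isfinite(W).all(1)]
t=W[(np.hypot(W[:,0]-631,W[:,1]-145)<35)&(W[:,2]>35)&(W[:,2]<60)]
t=t[t[:,2]>t[:,2].max()-5];print(len(t),t.mean(0),t.min(0),t.max(0))
w=world(snap('top')).reshape(-1,3);w=w[np.isfinite(w).all(1)]
t=w[(np.hypot(w[:,0]-631,w[:,1]-145)<35)&(w[:,2]>40)&(w[:,2]<60)];print('top',len(t),t.mean(0) if len(t) else '')
go(470,-282,200)
E
```

```text
dz 25 [294. -79.]
dz 6 [ 296. -127.]
scale 7 origin 294 211
104 [630.81926026 144.16765742  45.94645823] [610.9677958  125.77045318  43.86806692] [650.24771836 162.11889071  48.82081111]
top 6 [625.60347671 124.89246737  45.1460936 ]
d tool mm [  48.8 -451.6    7.6] jaw deg 75.7 tcp [629.1 143.5 202.4] t 9.6 q6 -1.11
```

View pics/g5.png

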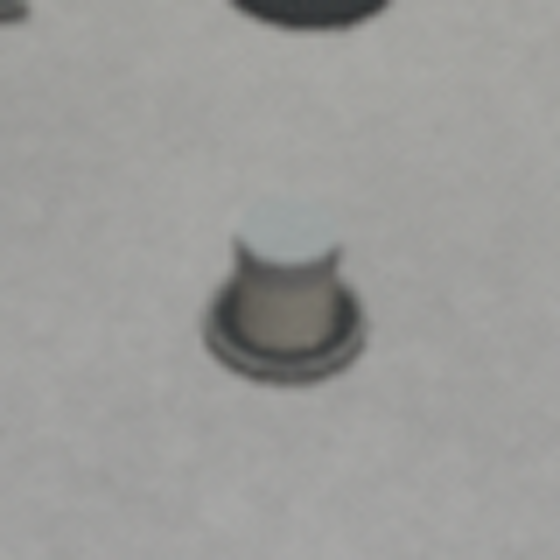

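The jar stands centred in the dish, with lid centre at (290,232) and rim (285,318). Its measured centre (630.8,144.2) agrees with the TCP to within 1 mm. Next, the roll.

play_rows --series "0.005 -0.045 0 0;0.005 -0.045 0 0;0.005 -0.045 0 0;0.005 -0.045 0 0;0.005 -0.045 0 0;0.005 -0.045 0 0;0.005 -0.045 0 0;0.005 -0.045 0 0;0.005 -0.045 0 0;0.005 -0.045 0 0;0 0 0 0" --gripper 1.0

```text
time_s: 10.7
tcp_pos: [454.8, -291.7, 193.8]
tcp_rot: [-0.018, 0.122, 0.992, -0.002]
force: [0.2, 0.1, -1.0]
grip_width: 0.999
```

```bash
cat > st.py <<'E'
from h import *
W=np.load('scene_last.npy')
q=W.reshape(-1,3);q=q[np.isfinite(q).all(1)]
q=q[np.hypot(q[:,0]-470,q[:,1]+282)<90]
for z in(29.5,57.5,83.5):
    t=q[abs(q[:,2]-z)<2.5]
    if len(t)<10: continue
    c=cv2.minEnclosingCircle(t[:,:2].astype(np.float32))
    print(z,len(t),np.median(t[:,2]),cv2.minAreaRect(t[:,:2].astype(np.float32)),'circ',c,'mean',t.mean(0).round(1))
E
python3 st.py; python3 -c "
from h import *
go(471,-281,150)"
```

```text
29.5 165 29.376751315914703 ((473.9963684082031, -278.2763671875), (127.64948272705078, 65.91118621826172), 0.17350836098194122) circ ((474.3574523925781, -280.10931396484375), 68.1106185913086) mean [ 494.7 -272.9   29.3]
57.5 66 57.64349968847381 ((472.42755126953125, -279.8989562988281), (66.29476165771484, 63.359619140625), 80.35733795166016) circ ((474.0462646484375, -280.7554931640625), 40.31354904174805) mean [ 484.9 -270.7   57.5]
83.5 85 83.00490754685939 ((472.9073791503906, -280.2877197265625), (55.459537506103516, 51.205467224121094), 51.785552978515625) circ ((470.7628479003906, -279.4470520019531), 29.807336807250977) mean [ 472.2 -278.4   83.2]
d tool mm [-14.7  14.7  43.1] jaw deg 76.0 tcp [ 454.8 -291.7  193.8] t 10.7 q6 -1.89
```

play_rows --series "-0.008 0.008 0.02 0;-0.007 0.007 0.02 0;0 0 0 0;0 0 0 0"

```text
time_s: 11.1
tcp_pos: [468.0, -280.2, 148.2]
tcp_rot: [-0.022, 0.124, 0.992, -0.0]
force: [0.5, -0.0, 0.8]
grip_width: 1.002
```

```bash
cat > tilt.py <<'E'
from h import *
import sys
s=sense();q=s['tcp_rot'];M=R.from_quat([*q[1:],q[0]]).as_matrix();print('tool z',M[:,2].round(3),'F',s['force'].round(1),'grip',round(s['grip_width'],3))
go(*map(float,sys.argv[1:4]))
E
python3 tilt.py 472 -280 86
```

```text
tool z [-0.044  0.005 -0.999] F [ 0.5 -0.   0.8] grip 1.002
d tool mm [-6.5  1.5 61.9] jaw deg 75.7 tcp [ 468.  -280.2  148.2] t 11.1 q6 -1.86
```

play_rows --series "-0.004 0.001 0.02 0;-0.002 0 0.02 0;0 0 0.018 0;0 0 0 0;0 0 0 0"

```text
time_s: 11.6
tcp_pos: [472.2, -279.6, 91.4]
tcp_rot: [-0.022, 0.123, 0.992, -0.001]
force: [0.3, -0.1, 0.7]
grip_width: 1.004
```

```bash
python3 tilt.py 472 -280 83.5
```

```text
tool z [-0.043  0.004 -0.999] F [ 0.3 -0.1  0.7] grip 1.004
d tool mm [-0.2 -0.4  7.9] jaw deg 75.9 tcp [ 472.2 -279.6   91.4] t 11.6 q6 -1.85
```

play_rows --series "0 0 0.008 0;0 0 0 0;0 0 0 0"

```text
time_s: 11.9
tcp_pos: [473.0, -280.1, 85.5]
tcp_rot: [-0.02, 0.123, 0.992, -0.001]
force: [0.2, 0.1, -0.6]
grip_width: 1.002
```

play_rows --series "0 0 0 0;0 0 0 0;0 0 0 0;0 0 0 0;0 0 0 0;0 0 0 0" --gripper 0.5 --newtons 30

```text
time_s: 12.5
tcp_pos: [473.6, -280.5, 86.9]
tcp_rot: [-0.019, 0.123, 0.992, -0.002]
force: [-0.2, -0.4, -0.7]
grip_width: 0.648
```

```bash
python3 tilt.py 472 -280 83.5;python3 look.py scene g6.png 470 -282 80 40
```

```text
tool z [-0.038  0.001 -0.999] F [-0.2 -0.4 -0.7] grip 0.648
d tool mm [1.5 0.2 3.5] jaw deg 75.9 tcp [ 473.6 -280.5   86.9] t 12.5 q6 -1.85
dz 25 [280. 318.]
dz 6 [279. 282.]
scale 7 origin 241 109
```

View pics/g6.png

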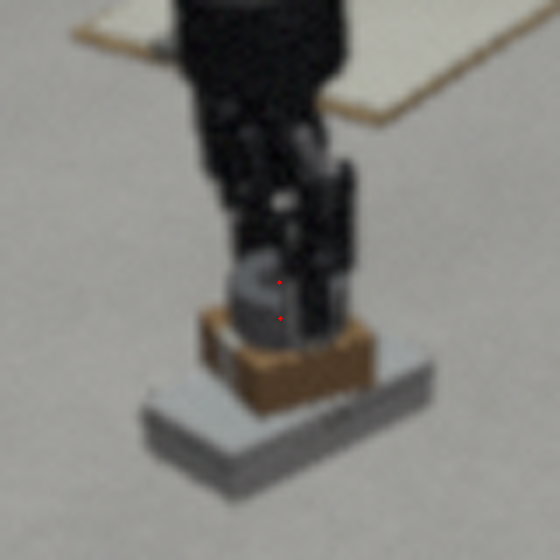

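play_rows --series "0 0 -0.01 0;0 0 -0.02 0;0 0 -0.03 0;0 0 -0.03 0;0 0 0 0"

```text
time_s: 13.05
tcp_pos: [476.7, -280.3, 181.0]
tcp_rot: [-0.02, 0.123, 0.992, -0.001]
force: [0.7, -0.6, 0.3]
grip_width: 0.648
```

```bash
python3 tilt.py 478.5 -8 165
```

```text
tool z [-0.04   0.002 -0.999] F [ 0.7 -0.6  0.3] grip 0.648
d tool mm [ 64.  264.7  16.5] jaw deg 75.9 tcp [ 476.7 -280.3  181. ] t 13.1 q6 -1.85
```

play_rows --series "0.007 0.028 0 0;0.007 0.028 0 0;0.007 0.028 0 0;0.007 0.028 0 0;0.007 0.028 0 0;0.007 0.028 0 0;0.007 0.028 0 0;0.007 0.028 0 0;0.007 0.028 0 0;0 0 0.015 0;0 0 0 0;0 0 0 0"

```text
time_s: 14.25
tcp_pos: [474.8, -11.2, 166.6]
tcp_rot: [-0.019, 0.124, 0.992, -0.002]
force: [0.1, 0.6, 0.7]
grip_width: 0.654
```

```bash
python3 tilt.py 478.5 -8 80
```

```text
tool z [-0.039  0.001 -0.999] F [0.1 0.6 0.7] grip 0.654
d tool mm [-6.1  4.8 86.4] jaw deg 75.8 tcp [474.8 -11.2 166.6] t 14.2 q6 -1.37
```

play_rows --series "-0.003 0.003 0.03 0;-0.003 0.002 0.03 0;0 0 0.03 0;0 0 0 0;0 0 0 0"

```text
time_s: 14.75
tcp_pos: [481.8, -10.5, 77.3]
tcp_rot: [-0.016, 0.126, 0.992, -0.002]
force: [-0.5, -0.1, -0.1]
grip_width: 0.65
```

```bash
python3 tilt.py 478.5 -8 72;python3 look.py scene g7.png 478 -8 30 40
```

```text
tool z [-0.033  0.    -0.999] F [-0.5 -0.1 -0.1] grip 0.65
d tool mm [3.7 1.6 5.4] jaw deg 75.6 tcp [481.8 -10.5  77.3] t 14.8 q6 -1.36
dz 25 [274. 234.]
dz 6 [275. 195.]
scale 7 origin 297 160
```

View pics/g7.png

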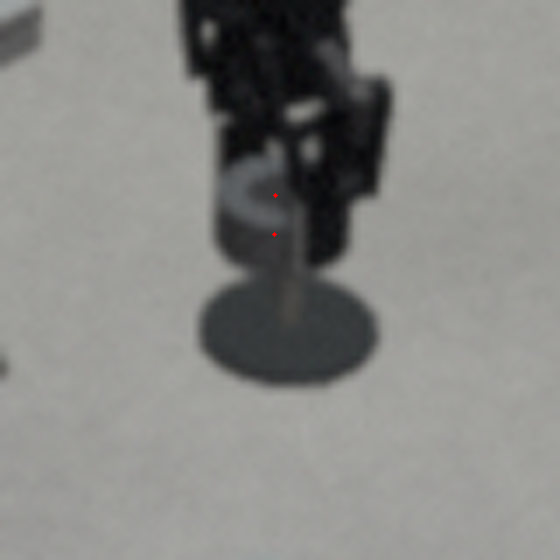

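Disc centre is at about (288,328) and the roll at about (281,235). I'll fit circles to the depth data to get the offset.

```bash
cat > fit.py <<'E'
from h import *
from scipy.optimize import least_squares
s=snap('scene');W=world(s);img=s['img'].astype(int);t=sense()['tcp_pos']
near=np.hypot(W[...,0]-478,W[...,1]+8)<55
u,v=np.meshgrid(np.arange(640),np.arange(400))
z=W[...,2]
mx=img.max(2)
side=near&(z>t[2]-26)&(z<t[2]-8)
P=W[side];C=img[side]
# roll grey: brighter than the black fingers
k=(C.max(1)>55);P=P[k]
f=least_squares(lambda c:np.hypot(P[:,0]-c[0],P[:,1]-c[1])-28,[478,-8],loss='soft_l1',f_scale=1.5)
print('roll side fit',f.x.round(1),len(P),'resid',np.median(abs(f.fun)).round(2),'zmin/max',P[:,2].min().round(1),P[:,2].max().round(1))
D=W[near&(z<9)&(z>-3)&(mx<85)]
print('disc',cv2.minAreaRect(D[:,:2].astype(np.float32)),len(D))
post=W[near&(z>11)&(z<30)];print('post',len(post),post.mean(0).round(1))
for zz in range(30,100,6):
    a=W[near&(z>=zz)&(z<zz+6)];ca=mx[near&(z>=zz)&(z<zz+6)]
    if len(a):print(zz,len(a),a.mean(0).round(0),ca.mean().round(0))
print(t)
E
python3 fit.py
```

```text
roll side fit [482.5  -3.6] 70 resid 4.1 zmin/max 52.0 69.9
disc ((476.4361572265625, -6.286102294921875), (74.93829345703125, 70.58998107910156), 42.94052505493164) 272
post 21 [478.2  -7.2  21.3]
30 1 [479.  -5.  31.] 67.0
42 2 [490.   7.  48.] 110.0
48 19 [498.   2.  52.] 80.0
54 32 [497.  -1.  57.] 72.0
60 36 [495.  -2.  63.] 60.0
66 55 [493.  -5.  70.] 66.0
72 86 [491. -12.  74.] 75.0
78 26 [487.  -4.  80.] 34.0
84 32 [486. -11.  87.] 41.0
90 17 [485. -27.  93.] 53.0
96 16 [485. -25. 100.] 44.0
[482.04768265 -10.40366089  77.91119123]
```

Best estimate: the roll is about 3 mm left of the post in the camera, so the TCP target is about (479,-8). Lower onto the spindle.

play_rows --series "0.003 0.002 0 0;0 0 0.010 0;0 0 0.010 0;0 0 0 0;0 0 0 0"

```text
time_s: 15.35
tcp_pos: [481.1, -7.7, 60.0]
tcp_rot: [-0.012, 0.126, 0.992, -0.002]
force: [-0.1, -0.2, -0.8]
grip_width: 0.649
```

```bash
python3 tilt.py 479 -8 36
```

```text
tool z [-0.025  0.    -1.   ] F [-0.1 -0.2 -0.8] grip 0.649
d tool mm [ 1.4 -0.6 24. ] jaw deg 75.6 tcp [481.1  -7.7  60. ] t 15.3 q6 -1.36
```

play_rows --series "0.002 0 0.008 0;0 0 0.008 0;0 0 0 0;0 0 0 0"

```text
time_s: 15.75
tcp_pos: [478.3, -7.1, 42.3]
tcp_rot: [-0.013, 0.126, 0.992, -0.002]
force: [1.1, 0.9, -0.7]
grip_width: 0.653
```

```bash
python3 tilt.py 479 -8 36
```

```text
tool z [-0.026  0.    -1.   ] F [ 1.1  0.9 -0.7] grip 0.653
d tool mm [-1.1 -0.6  6.3] jaw deg 75.6 tcp [478.3  -7.1  42.3] t 15.8 q6 -1.36
```

play_rows --series "0 0 0.005 0;0 0 0 0;0 0 0 0"

```text
time_s: 16.05
tcp_pos: [478.3, -7.2, 36.9]
tcp_rot: [-0.013, 0.126, 0.992, -0.002]
force: [1.1, -0.5, 0.1]
grip_width: 0.651
```

play_rows --series "0 0 0.002 0;0 0 0 0;0 0 0 0"

```text
time_s: 16.35
tcp_pos: [478.5, -7.2, 35.0]
tcp_rot: [-0.013, 0.126, 0.992, -0.002]
force: [-0.8, 0.4, -0.4]
grip_width: 0.649
```

play_rows --series "0 0 0.002 0;0 0 0 0;0 0 0 0"

```text
time_s: 16.65
tcp_pos: [479.1, -7.1, 35.3]
tcp_rot: [-0.012, 0.126, 0.992, -0.002]
force: [-1.1, -0.3, -0.5]
grip_width: 0.654
```

play_rows --series "0 0 0 0;0 0 0 0;0 0 0 0;0 0 0 0" --gripper 1.0

```text
time_s: 17.05
tcp_pos: [479.1, -7.1, 34.9]
tcp_rot: [-0.012, 0.126, 0.992, -0.002]
force: [-0.1, -0.4, 0.7]
grip_width: 0.999
```

play_rows --series "0 0 -0.01 0;0 0 -0.02 0;0 0 -0.03 0;0 0 -0.03 0;0 0 -0.03 0;0 0 -0.03 0;0 0 0 0"

```text
time_s: 17.75
tcp_pos: [482.0, -7.1, 192.9]
tcp_rot: [-0.013, 0.126, 0.992, -0.002]
force: [0.4, -0.0, -1.1]
grip_width: 0.995
```

```bash
python3 look.py scene g8.png 478 -8 15 35; python3 st.py; python3 tilt.py 472 -280 170; python3 - <<'E'
from h import *
W=np.load('scene_last.npy');W=W.reshape(-1,3);t=W[(np.hypot(W[:,0]-477,W[:,1]+8)<45)&(W[:,2]>27)&(W[:,2]<45)]
t=t[abs(t[:,2]-32)<3];print(len(t),t.mean(0),t.min(0),t.max(0))
E
```

```text
dz 25 [291. -79.]
dz 6 [ 293. -128.]
scale 8 origin 302 169
29.5 164 29.177454898836743 ((474.48583984375, -276.1073913574219), (65.78398132324219, 127.35266876220703), 88.01194763183594) circ ((474.2174072265625, -280.91925048828125), 66.97151184082031) mean [ 494.  -272.9   29.2]
57.5 173 57.34918104422286 ((472.5609130859375, -280.07147216796875), (69.94806671142578, 62.30791091918945), 78.18597412109375) circ ((471.783203125, -283.3199462890625), 41.41856002807617) mean [ 472.5 -281.6   57.4]
tool z [-0.028  0.    -1.   ] F [ 0.4 -0.5 -0.4] grip 1.001
d tool mm [ -60.  -266.3   21.5] jaw deg 75.6 tcp [481.   -7.1 191.3] t 17.8 q6 -1.36
130 [479.79298978  -5.18034514  31.29540609] [452.31115301 -32.92276586  29.00376479] [505.70601673  22.81981904  34.8916663 ]
```

View pics/g8.png

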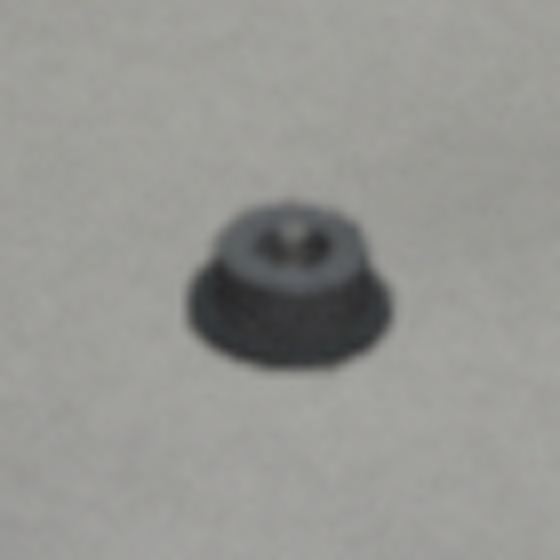

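The roll lies flat over the spindle post, with the hole concentric at (292,240), centre within 2 mm. Next, the carton.

play_rows --series "-0.006 -0.028 0 0;-0.006 -0.028 0 0;-0.006 -0.028 0 0;-0.006 -0.028 0 0;-0.006 -0.028 0 0;-0.006 -0.028 0 0;-0.006 -0.028 0 0;-0.006 -0.028 0 0;-0.006 -0.028 0 0;0 0 0 -4;0 0 0 0;0 0 0 0"

```text
time_s: 19.0
tcp_pos: [461.2, -271.2, 179.6]
tcp_rot: [-0.024, 0.09, 0.996, 0.002]
force: [0.6, -0.3, 1.0]
grip_width: 0.997
```

```bash
python3 tilt.py 472 -281.5 80
```

```text
tool z [-0.048  0.009 -0.999] F [ 0.6 -0.3  1. ] grip 0.997
d tool mm [-17.2  -8.2  98.9] jaw deg 79.7 tcp [ 461.2 -271.2  179.6] t 19.0 q6 -1.92
```

play_rows --series "-0.009 -0.005 0.025 0;-0.008 -0.004 0.025 0;0 0 0.025 0;0 0 0 0;0 0 0 0"

```text
time_s: 19.5
tcp_pos: [473.1, -279.5, 101.2]
tcp_rot: [-0.025, 0.091, 0.996, 0.003]
force: [-0.4, 0.8, -0.7]
grip_width: 0.999
```

```bash
python3 tilt.py 472 -281.5 59
```

```text
tool z [-0.049  0.01  -0.999] F [-0.4  0.8 -0.7] grip 0.999
d tool mm [-1.4 -2.2 42.2] jaw deg 79.5 tcp [ 473.1 -279.5  101.2] t 19.5 q6 -1.92
```

play_rows --series "-0.001 -0.002 0.015 0;0 0 0.015 0;0 0 0.01 0;0 0 0 0;0 0 0 0"

```text
time_s: 20.0
tcp_pos: [472.9, -281.4, 60.4]
tcp_rot: [-0.023, 0.091, 0.996, 0.002]
force: [0.7, -0.3, -0.3]
grip_width: 1.001
```

```bash
python3 tilt.py 472 -281.5 59
```

```text
tool z [-0.046  0.008 -0.999] F [ 0.7 -0.3 -0.3] grip 1.001
d tool mm [ 0.8 -0.3  1.4] jaw deg 79.5 tcp [ 472.9 -281.4   60.4] t 20.0 q6 -1.92
```

play_rows --series "0 0 0.001 0;0 0 0 0;0 0 0 0;0 0 0 0;0 0 0 0;0 0 0 0" --gripper 0.6 --newtons 30

```text
time_s: 20.6
tcp_pos: [473.5, -281.9, 60.7]
tcp_rot: [-0.022, 0.092, 0.996, 0.001]
force: [0.0, 0.0, -1.0]
grip_width: 0.715
```

```bash
python3 tilt.py 474.5 289.5 170;python3 look.py scene g9.png 470 -282 50 40
```

```text
tool z [-0.044  0.007 -0.999] F [ 0.  0. -1.] grip 0.715
d tool mm [ 108.   561.9 -105.3] jaw deg 79.5 tcp [ 473.5 -281.9   60.7] t 20.6 q6 -1.92
dz 25 [274. 310.]
dz 6 [272. 275.]
scale 7 origin 242 117
```

View pics/g9.png

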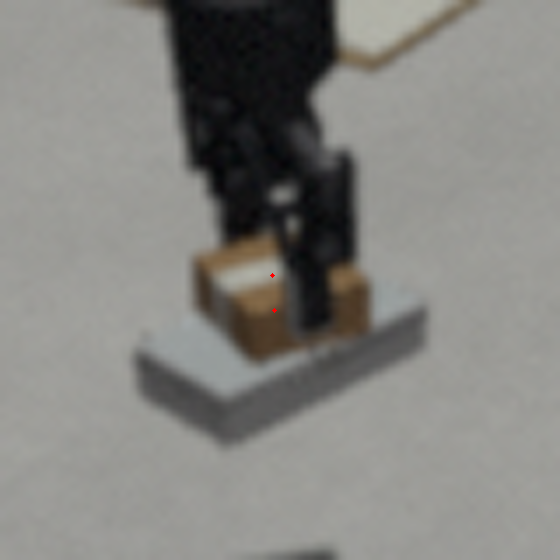

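The carton is gripped (60.8 mm) on two opposite sides and level. Lift and carry.

play_rows --series "0 0 -0.01 0;0 0 -0.02 0;0 0 -0.03 0;0 0 -0.03 0;0 0 0 0"

```text
time_s: 21.15
tcp_pos: [477.2, -282.2, 154.9]
tcp_rot: [-0.023, 0.091, 0.996, 0.002]
force: [0.0, -0.4, -0.7]
grip_width: 0.716
```

play_rows --series "0.006 0.03 0 0;0.006 0.03 0 0;0.006 0.03 0 0;0.006 0.03 0 0;0.006 0.03 0 0;0.006 0.03 0 0;0.006 0.03 0 0;0.006 0.03 0 0;0.006 0.03 0 0;0.006 0.03 0 0;0 0 0 0"

```text
time_s: 22.25
tcp_pos: [470.5, 33.8, 156.3]
tcp_rot: [-0.023, 0.094, 0.995, 0.001]
force: [-0.2, -0.5, -1.1]
grip_width: 0.717
```

```bash
python3 tilt.py 475.5 290 160
```

```text
tool z [-0.046  0.007 -0.999] F [-0.2 -0.5 -1.1] grip 0.717
d tool mm [ 43.  252.6  -2.2] jaw deg 79.3 tcp [470.5  33.8 156.3] t 22.2 q6 -1.35
```

play_rows --series "0.005 0.03 0 0;0.005 0.03 0 0;0.005 0.03 0 0;0.005 0.03 0 0;0.005 0.03 0 0;0.005 0.03 0 0;0.005 0.03 0 0;0.005 0.03 0 0;0 0 0 0"

```text
time_s: 23.15
tcp_pos: [475.0, 282.0, 154.7]
tcp_rot: [-0.025, 0.094, 0.995, -0.0]
force: [0.7, -1.3, -2.1]
grip_width: 0.72
```

play_rows --series "0 0 0 -8;0 0 0 -8;0 0 0 -8;0 0 0 -8;0 0 0 -8;0 0 0 0;0 0 0 0"

```text
time_s: 23.85
tcp_pos: [473.6, 275.2, 151.6]
tcp_rot: [-0.027, -0.263, 0.965, 0.007]
force: [-0.4, -0.1, -1.0]
grip_width: 0.719
```

```bash
python3 tilt.py 475.5 290 65
```

```text
tool z [-0.055 -0.001 -0.998] F [-0.4 -0.1 -1. ] grip 0.719
d tool mm [-13.3   9.5  86.3] jaw deg 120.4 tcp [473.6 275.2 151.6] t 23.9 q6 -1.63
```

play_rows --series "-0.007 0.005 0.02 0;-0.006 0.005 0.02 0;0 0 0.02 0;0 0 0.02 0;0 0 0.018 0;0 0 0 0;0 0 0 0"

```text
time_s: 24.55
tcp_pos: [476.2, 288.1, 50.8]
tcp_rot: [-0.026, -0.251, 0.968, 0.006]
force: [0.1, -0.3, -1.0]
grip_width: 0.717
```

```bash
python3 tilt.py 475.5 290 35;python3 look.py scene g10.png 475 289 20 40
```

```text
tool z [-0.053 -0.001 -0.999] F [ 0.1 -0.3 -1. ] grip 0.717
d tool mm [-1.1  1.6 15.8] jaw deg 119.0 tcp [476.2 288.1  50.8] t 24.6 q6 -1.6
dz 25 [278. 267.]
dz 6 [285. 227.]
scale 7 origin 379 214
```

View pics/g10.png

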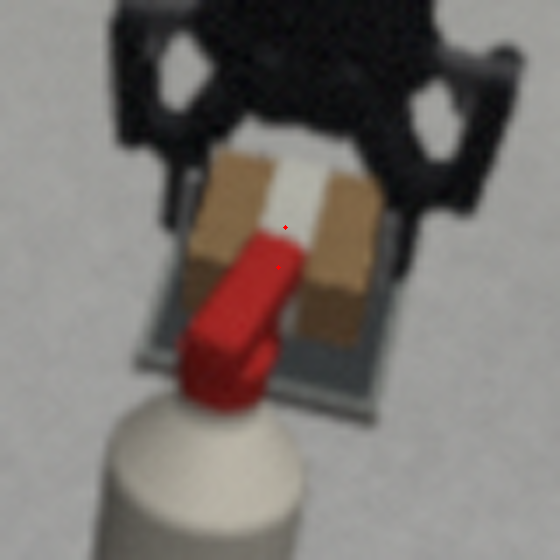

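The carton is square to the tray: front edge at (190,305)–(360,345), tray front rim at (140,365)–(372,420). It needs about 2.5 mm left and 3 mm towards the camera, so about (+3,+2) mm in world.

play_rows --series "-0.003 0 0.005 0;0 0 0.004 0;0 0 0 0;0 0 0 0"

```text
time_s: 25.0
tcp_pos: [480.2, 290.3, 43.8]
tcp_rot: [-0.024, -0.25, 0.968, 0.007]
force: [0.2, -0.2, -0.7]
grip_width: 0.717
```

```bash
python3 tilt.py 479 290 35
```

```text
tool z [-0.049  0.001 -0.999] F [ 0.2 -0.2 -0.7] grip 0.717
d tool mm [0.9 0.1 8.8] jaw deg 118.9 tcp [480.2 290.3  43.8] t 25.0 q6 -1.6
```

play_rows --series "0 0 0.006 0;0 0 0 0;0 0 0 0"

```text
time_s: 25.3
tcp_pos: [480.1, 290.5, 37.7]
tcp_rot: [-0.023, -0.25, 0.968, 0.007]
force: [0.3, -0.1, -1.1]
grip_width: 0.718
```

play_rows --series "0 0 0.002 0;0 0 0 0;0 0 0 0"

```text
time_s: 25.6
tcp_pos: [479.9, 290.5, 35.5]
tcp_rot: [-0.023, -0.25, 0.968, 0.007]
force: [0.5, -0.7, -1.6]
grip_width: 0.718
```

play_rows --series "0 0 0.002 0;0 0 0 0;0 0 0 0"

```text
time_s: 25.9
tcp_pos: [480.4, 290.9, 34.8]
tcp_rot: [-0.023, -0.25, 0.968, 0.007]
force: [0.2, 0.2, -0.2]
grip_width: 0.717
```

play_rows --series "0 0 0.001 0;0 0 0 0;0 0 0 0;0 0 0 0;0 0 0 0;0 0 0 0" --gripper 1.0

```text
time_s: 26.5
tcp_pos: [480.4, 290.9, 33.5]
tcp_rot: [-0.023, -0.25, 0.968, 0.007]
force: [-0.4, 0.1, -0.3]
grip_width: 1.002
```

play_rows --series "0 0 -0.01 0;0 0 -0.02 0;0 0 -0.03 0;0 0 -0.03 0;0 0 -0.03 0;0 0 -0.03 0;0 0 0 0"

```text
time_s: 27.2
tcp_pos: [487.6, 290.3, 192.0]
tcp_rot: [-0.023, -0.25, 0.968, 0.007]
force: [0.1, 0.3, 0.6]
grip_width: 1.0
```

```bash
python3 look.py scene g11.png 475 289 20 40; python3 st.py; python3 - <<'E'
from h import *
W=np.load('scene_last.npy').reshape(-1,3)
t=W[(np.hypot(W[:,0]-477,W[:,1]-290)<60)&(W[:,2]>27)&(W[:,2]<37)].astype(np.float32)
print('carton',len(t),cv2.minAreaRect(t[:,:2]),t[:,2].mean(),t[:,2].std())
w=world(snap('top')).reshape(-1,3)
for nm,c,a,b in(('carton',(474,289),27,37),('tin',(470,-282),25,34)):
    t=w[(np.hypot(w[:,0]-c[0],w[:,1]-c[1])<85)&(w[:,2]>a)&(w[:,2]<b)].astype(np.float32)
    if len(t)>9:print('top',nm,len(t),cv2.minAreaRect(t[:,:2]),t[:,2].mean())
E
python3 tilt.py 472 -281 160
```

```text
dz 25 [318. -34.]
dz 6 [326. -81.]
scale 7 origin 379 214
29.5 352 29.25678336049907 ((472.5028381347656, -281.14630126953125), (125.64061737060547, 67.9501724243164), 3.7936949729919434) circ ((472.6952209472656, -282.01434326171875), 67.3188705444336) mean [ 473.9 -280.9   29.3]
tool z [-0.05   0.    -0.999] F [-0.7  0.9 -0.1] grip 0.999
d tool mm [ 287.6 -493.2   30.8] jaw deg 118.9 tcp [486.6 289.8 190.2] t 27.2 q6 -1.59Traceback (most recent call last):
  File "<stdin>", line 4, in <module>
cv2.error: OpenCV(4.12.0) /io/opencv/modules/imgproc/src/convhull.cpp:143: error: (-215:Assertion failed) total >= 0 && (depth == CV_32F || depth == CV_32S) in function 'convexHull'
```

View pics/g11.png

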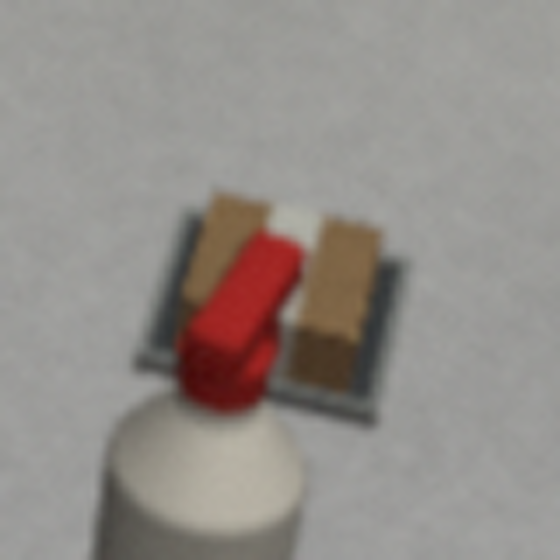

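The carton is inside the rim on all sides and looks level. Now back for the tin (centre about (472,-281), long axis about 4°, so jaw at 94°).

```bash
cat > chk.py <<'E'
from h import *
for n in('scene','top'):
    W=world(snap(n)).reshape(-1,3);W=W[np.isfinite(W).all(1)]
    for nm,c,a,b,r in(('carton',(476,290),27,37,55),('tin',(472,-281),25,34,85),('jar',(631,145),40,52,30),('roll',(478,-7),28,34.5,40),('tin@tray',(633,-134),28,40,85)):
        t=np.ascontiguousarray(W[(np.hypot(W[:,0]-c[0],W[:,1]-c[1])<r)&(W[:,2]>a)&(W[:,2]<b)],dtype=np.float32)
        if len(t)>9:
            A=np.c_[t[:,:2]-t[:,:2].mean(0),np.ones(len(t))];k=np.linalg.lstsq(A,t[:,2],rcond=None)[0]
            rr=cv2.minAreaRect(t[:,:2]);print(n,nm,len(t),np.round(rr[0],1),np.round(rr[1],1),round(rr[2],1),'z',np.median(t[:,2]).round(1),'slope',k[:2].round(3))
E
python3 chk.py
```

```text
Traceback (most recent call last):
  File "chk.py", line 8, in <module>
    rr=cv2.minAreaRect(t[:,:2]);print(n,nm,len(t),np.round(rr[0],1),np.round(rr[1],1),round(rr[2],1),'z',np.median(t[:,2]).round(1),'slope',k[:2].round(3))
cv2.error: OpenCV(4.12.0) /io/opencv/modules/imgproc/src/convhull.cpp:143: error: (-215:Assertion failed) total >= 0 && (depth == CV_32F || depth == CV_32S) in function 'convexHull'
```

play_rows --series "0 0 0 8;0 0 0 8;0 0 0 8;0 0 0 0;0 0 0 0"

```text
time_s: 27.8
tcp_pos: [481.7, 287.2, 183.4]
tcp_rot: [-0.031, -0.037, 0.999, -0.002]
force: [-0.0, -0.5, 0.3]
grip_width: 1.003
```

```bash
python3 tilt.py 472 -281 160
```

```text
tool z [-0.062 -0.006 -0.998] F [-0.  -0.5  0.3] grip 1.003
d tool mm [  50.6 -565.8   27.4] jaw deg 94.3 tcp [481.7 287.2 183.4] t 27.8 q6 -1.16
```

```bash
sed -i 's/cv2.minAreaRect(t\[:,:2\])/cv2.minAreaRect(np.ascontiguousarray(t[:,:2]))/' chk.py; python3 chk.py
```

```text
scene carton 301 [479.9 290.3] [64.6 61.9] 29.4 z 31.2 slope [ 0.004 -0.01 ]
scene tin 406 [ 472.5 -282.9] [126.   72.1] 3.1 z 29.1 slope [-0.002 -0.002]
scene jar 132 [630.4 143.8] [38.  32.6] 46.9 z 45.5 slope [-0.039 -0.011]
scene roll 143 [479.5  -4.2] [52.8 52.4] 45.7 z 31.2 slope [0.006 0.008]
top carton 469 [474.9 287.3] [62.2 62.3] 29.1 z 30.4 slope [ 0.002 -0.002]
top tin 1330 [ 468.  -284.7] [125.9  67.4] 3.8 z 29.3 slope [-0.001 -0.003]
top jar 163 [625.9 141.6] [36.8 34.3] 33.7 z 44.8 slope [-0.003 -0.015]
top roll 265 [473.6  -8.2] [53.2 53.4] 51.7 z 31.1 slope [-0.005 -0.002]
```

play_rows --series "0.002 -0.027 0 0;0.002 -0.027 0 0;0.002 -0.027 0 0;0.002 -0.027 0 0;0.002 -0.027 0 0;0.002 -0.027 0 0;0.002 -0.027 0 0;0.002 -0.027 0 0;0.002 -0.027 0 0;0.002 -0.027 0 0;0 0 0 0"

```text
time_s: 29.0
tcp_pos: [485.0, 7.7, 183.7]
tcp_rot: [-0.031, -0.051, 0.998, -0.001]
force: [0.2, -0.7, 0.3]
grip_width: 0.999
```

play_rows --series "0.002 -0.025 0 0;0.002 -0.025 0 0;0.002 -0.025 0 0;0.002 -0.025 0 0;0.002 -0.025 0 0;0.002 -0.025 0 0;0.002 -0.025 0 0;0.002 -0.025 0 0;0.002 -0.025 0 0;0.002 -0.025 0 0;0 0 0 0"

```text
time_s: 30.1
tcp_pos: [495.3, -246.1, 183.6]
tcp_rot: [-0.03, -0.062, 0.998, -0.0]
force: [0.3, 0.2, 0.7]
grip_width: 1.005
```

```bash
python3 tilt.py 472 -281 100
```

```text
tool z [-0.061 -0.004 -0.998] F [0.3 0.2 0.7] grip 1.005
d tool mm [ 22.3 -32.   85. ] jaw deg 97.1 tcp [ 495.3 -246.1  183.6] t 30.1 q6 -2.14
```

play_rows --series "0 0 0 3;0.011 -0.016 0.025 0;0.01 -0.015 0.025 0;0 0 0.025 0;0 0 0 0;0 0 0 0"

```text
time_s: 30.7
tcp_pos: [473.9, -274.4, 108.5]
tcp_rot: [-0.029, -0.039, 0.999, -0.0]
force: [-0.0, 0.1, -0.0]
grip_width: 1.001
```

```bash
python3 tilt.py 471.5 -282 31
```

```text
tool z [-0.059 -0.002 -0.998] F [-0.   0.1 -0. ] grip 1.001
d tool mm [-1.6 -7.6 77.5] jaw deg 94.5 tcp [ 473.9 -274.4  108.5] t 30.7 q6 -2.15
```

play_rows --series "-0.001 -0.007 0.02 0;0 0 0.02 0;0 0 0.015 0;0 0 0 0;0 0 0 0"

```text
time_s: 31.2
tcp_pos: [477.3, -280.3, 57.6]
tcp_rot: [-0.026, -0.041, 0.999, -0.002]
force: [-0.7, -1.0, -0.5]
grip_width: 0.997
```

```bash
python3 tilt.py 471.5 -282 31
```

```text
tool z [-0.052 -0.006 -0.999] F [-0.7 -1.  -0.5] grip 0.997
d tool mm [ 4.5 -1.2 26.8] jaw deg 94.8 tcp [ 477.3 -280.3   57.6] t 31.2 q6 -2.15
```

play_rows --series "0.004 -0.001 0.01 0;0 0 0.01 0;0 0 0.005 0;0 0 0 0;0 0 0 0"

```text
time_s: 31.7
tcp_pos: [472.9, -282.3, 32.9]
tcp_rot: [-0.025, -0.042, 0.999, -0.003]
force: [-0.6, -0.2, 0.6]
grip_width: 1.005
```

```bash
python3 tilt.py 471.5 -282 31
```

```text
tool z [-0.049 -0.008 -0.999] F [-0.6 -0.2  0.6] grip 1.005
d tool mm [1.3 0.5 1.9] jaw deg 94.8 tcp [ 472.9 -282.3   32.9] t 31.7 q6 -2.15
```

play_rows --series "0.001 0 0.001 0;0 0 0 0;0 0 0 0;0 0 0 0;0 0 0 0;0 0 0 0;0 0 0 0" --gripper 0.65 --newtons 50

```text
time_s: 32.4
tcp_pos: [471.8, -282.5, 32.3]
tcp_rot: [-0.025, -0.041, 0.999, -0.003]
force: [0.1, -0.1, -0.4]
grip_width: 0.762
```

play_rows --series "0 0 -0.01 0;0 0 -0.02 0;0 0 -0.03 0;0 0 -0.02 0;0 0 0 0;0 0 0 0"

```text
time_s: 33.0
tcp_pos: [475.4, -281.4, 116.4]
tcp_rot: [-0.025, -0.042, 0.999, -0.003]
force: [-0.1, -0.3, -2.9]
grip_width: 0.756
```

```bash
python3 tilt.py 633 -134 110; python3 - <<'E'
from h import *
W=world(snap('scene')).reshape(-1,3);W=W[np.isfinite(W).all(1)];t=sense()['tcp_pos']
p=W[(np.hypot(W[:,0]-t[0],W[:,1]-t[1])<80)&(abs(W[:,2]-(t[2]-2))<9)]
print(np.histogram(p[:,2],12))
e=p[abs(p[:,0]-t[0])>30]
for s in(1,-1):
    a=e[(e[:,0]-t[0])*s>0];print(s,len(a),np.median(a[:,2]),a.min(0).round(),a.max(0).round())
E
```

```text
tool z [-0.05  -0.007 -0.999] F [-0.1 -0.3 -2.9] grip 0.756
d tool mm [-169.4  133.8   -2.5] jaw deg 94.8 tcp [ 475.4 -281.4  116.4] t 33.0 q6 -2.16
(array([ 25,  16,  19,  41,  98, 106,  55,  24,   7,   5,   7,   9]), array([105.40275923, 106.87249049, 108.34222174, 109.811953  ,
       111.28168426, 112.75141551, 114.22114677, 115.69087803,
       117.16060928, 118.63034054, 120.10007179, 121.56980305,
       123.03953431]))
1 147 112.47949371456468 [ 506. -311.  105.] [ 542. -240.  116.]
-1 51 112.13738791700473 [ 410. -318.  105.] [ 444. -244.  116.]
```

play_rows --series "-0.02 0.016 0 0;-0.02 0.016 0 0;-0.02 0.016 0 0;-0.02 0.016 0 0;-0.02 0.016 0 0;-0.02 0.016 0 0;-0.02 0.016 0 0;-0.02 0.016 0 0;0 0 0 0"

```text
time_s: 33.95
tcp_pos: [622.5, -134.0, 94.0]
tcp_rot: [-0.034, -0.04, 0.999, 0.001]
force: [0.1, -0.4, -1.9]
grip_width: 0.762
```

play_rows --series "0 0 0 7;0 0 0 7;0 0 0 7;0 0 0 6;0 0 0 0;0 0 0 0"

```text
time_s: 34.55
tcp_pos: [615.7, -134.1, 85.2]
tcp_rot: [-0.041, 0.201, 0.979, -0.008]
force: [0.2, -0.4, -1.5]
grip_width: 0.759
```

```bash
python3 tilt.py 634 -133 55
```

```text
tool z [-0.082  0.002 -0.997] F [ 0.2 -0.4 -1.5] grip 0.759
d tool mm [-18.6   9.1  28.6] jaw deg 66.9 tcp [ 615.7 -134.1   85.2] t 34.5 q6 -1.38
```

play_rows --series "-0.006 0.003 0.008 0;-0.006 0.003 0.008 0;-0.006 0.003 0.008 0;0 0 0 0;0 0 0 0"

```text
time_s: 35.05
tcp_pos: [634.5, -133.0, 55.5]
tcp_rot: [-0.042, 0.198, 0.979, -0.007]
force: [-0.4, 0.4, -1.4]
grip_width: 0.759
```

```bash
python3 tilt.py 634 -133 37; python3 look.py scene g12.png 633 -134 20 50
```

```text
tool z [-0.085  0.002 -0.996] F [-0.4  0.4 -1.4] grip 0.759
d tool mm [-1.   0.4 18.4] jaw deg 67.2 tcp [ 634.5 -133.    55.5] t 35.0 q6 -1.37
dz 25 [300. 282.]
dz 6 [297. 249.]
scale 6 origin 218 154
```

View pics/g12.png

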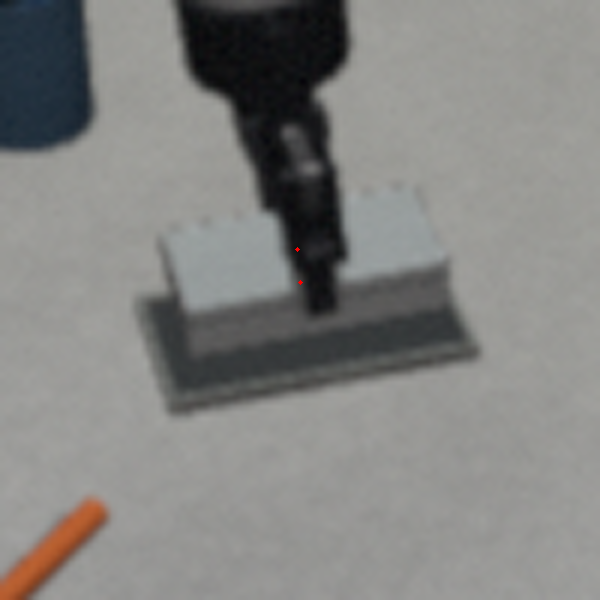

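Tin front edge is at (190,355)–(450,308), tray inner front at (178,393)–(465,343). It is centred along its length but about 3–4 mm too near the camera, so I shift -y by 3 mm and lower.

play_rows --series "0 -0.003 0.005 0;0 0 0.005 0;0 0 0 0;0 0 0 0"

```text
time_s: 35.5
tcp_pos: [632.1, -136.1, 45.4]
tcp_rot: [-0.041, 0.198, 0.979, -0.007]
force: [-0.2, -0.2, -0.9]
grip_width: 0.759
```

```bash
python3 tilt.py 632.5 -136 37
```

```text
tool z [-0.084  0.002 -0.996] F [-0.2 -0.2 -0.9] grip 0.759
d tool mm [-1.   0.5  8.3] jaw deg 67.2 tcp [ 632.1 -136.1   45.4] t 35.5 q6 -1.38
```

play_rows --series "-0.001 0 0.005 0;0 0 0 0;0 0 0 0"

```text
time_s: 35.8
tcp_pos: [632.8, -136.5, 40.3]
tcp_rot: [-0.041, 0.198, 0.979, -0.007]
force: [-0.3, 0.9, -2.3]
grip_width: 0.76
```

play_rows --series "0 0 0.002 0;0 0 0 0;0 0 0 0"

```text
time_s: 36.1
tcp_pos: [632.9, -136.5, 38.7]
tcp_rot: [-0.041, 0.198, 0.979, -0.007]
force: [-0.9, 0.5, -0.3]
grip_width: 0.766
```

play_rows --series "0 0 0.002 0;0 0 0 0;0 0 0 0"

```text
time_s: 36.4
tcp_pos: [632.9, -136.7, 38.1]
tcp_rot: [-0.041, 0.198, 0.979, -0.008]
force: [-0.1, 0.4, -0.0]
grip_width: 0.761
```

play_rows --series "0 0 0.002 0;0 0 0 0;0 0 0 0"

```text
time_s: 36.7
tcp_pos: [632.9, -136.8, 37.5]
tcp_rot: [-0.04, 0.198, 0.979, -0.008]
force: [-1.5, 1.0, 1.2]
grip_width: 0.759
```

play_rows --series "0 0 0 0;0 0 0 0;0 0 0 0;0 0 0 0;0 0 0 0" --gripper 1.0

```text
time_s: 37.2
tcp_pos: [633.2, -136.7, 36.5]
tcp_rot: [-0.04, 0.198, 0.979, -0.007]
force: [-0.4, 0.1, 1.0]
grip_width: 1.002
```

```bash
python3 chk.py|grep tray; python3 tilt.py 632 -136 180
```

```text
scene tin@tray 520 [ 636.2 -131.5] [ 98.8 133.4] 51.9 z 33.1 slope [-0.001 -0.006]
tool z [-0.082  0.001 -0.997] F [ 0.1 -0.5 -0.4] grip 0.998
d tool mm [  12.3   -4.2 -142.8] jaw deg 67.2 tcp [ 633.2 -136.8   36.6] t 37.3 q6 -1.38
```

Lift off along the tool axis; the open jaws have clearance.

play_rows --series "0 0 -0.01 0;0 0 -0.02 0;0 0 -0.03 0;0 0 -0.03 0;0 0 -0.03 0;0 0 -0.04 0;0 0 0 0;0 0 0 0;0 0 0 0"

```text
time_s: 38.2
tcp_pos: [647.0, -136.9, 206.9]
tcp_rot: [-0.039, 0.198, 0.979, -0.007]
force: [0.2, 0.8, -1.0]
grip_width: 0.999
```

play_rows --series "0.04 0 0 0;0.04 0 0 0;0.04 0 0 0;0.03 0 0 0;0.02 0 0 0;0 0 0 0;0 0 0 0;0 0 0 0"

```text
time_s: 39.0
tcp_pos: [481.0, -68.3, 211.9]
tcp_rot: [-0.046, 0.199, 0.979, -0.008]
force: [-0.3, 0.2, -0.9]
grip_width: 1.0
```

```bash
python3 chk.py; python3 tilt.py 632 -136 180; python3 -c "
from h import *
s=snap('scene','fin.png');cv2.imwrite('pics/fin2.png',cv2.resize(cv2.imread('pics/fin.png')[120:330,180:460],None,fx=2.8,fy=2.8,interpolation=2))"
```

```text
scene carton 309 [480.7 291. ] [65.2 63. ] 26.3 z 31.4 slope [-0.011 -0.004]
scene jar 134 [630.9 144.5] [38.8 32.5] 47.9 z 45.3 slope [-0.022 -0.016]
scene roll 145 [478.3  -5.4] [58.  52.1] 48.1 z 31.1 slope [-0.  0.]
scene tin@tray 625 [ 633.1 -134.9] [ 71.  125.4] 65.6 z 33.3 slope [-0.007 -0.012]
top carton 599 [475.1 287.7] [62.8 61.9] 28.9 z 30.5 slope [ 0.001 -0.001]
top jar 163 [625.4 141.2] [35.4 34.2] 33.8 z 44.8 slope [ 0.009 -0.015]
tool z [-0.093  0.003 -0.996] F [ 0.5 -0.5  0.1] grip 0.997
d tool mm [-167.3   -2.6   17.7] jaw deg 67.1 tcp [481.3 -68.4 212. ] t 39.1 q6 -1.32
```

View pics/fin2.png

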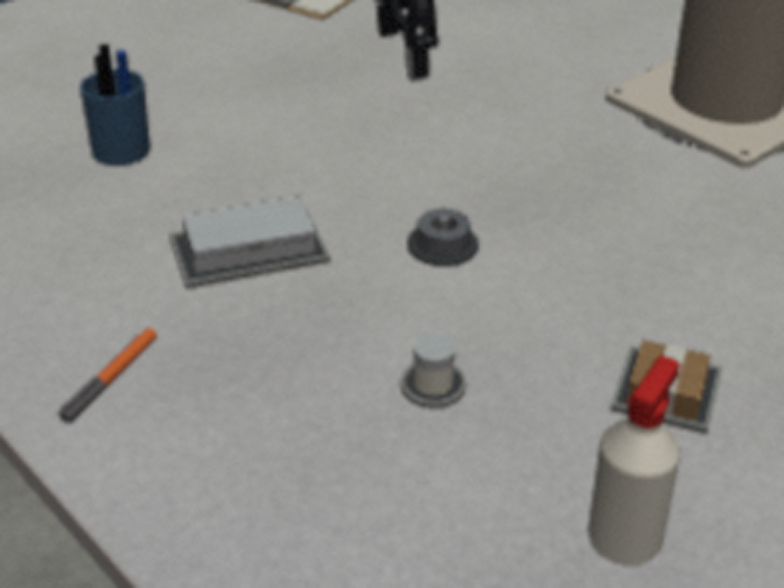

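The final picture shows all four pieces home in their holders, with the bottle and cup where they stood. Handing in.

```bash
python3 -c "
from workcell import sign_off
print(sign_off())"
```

```text
the job is handed in; nothing more can be done
None
```

All four pieces are in their holders, placed in the required order: jar, tape roll, carton, then tin. I handed the job in at about 39 s, with the gripper open and clear of everything.

**Last checks, scene camera:**

| Piece | Distance from holder centre | Limit | Top face height |
|---|---|---|---|
| Jar | about 1 mm | 10.5 mm | 45 mm (46 expected) |
| Roll | about 1–2 mm | 11.5 mm | 31 mm (32 expected) |
| Carton | about 3–4 mm | 14 mm | 31 mm (32 expected) |
| Tin | about 2.5 mm | 14 mm | 33 mm (34 expected) |

- **Level:** the fitted slopes were 0.016 rad or less for the roll, carton and tin. The jar's were up to 0.022 rad, from few points on its small lid.
- **Bystanders:** in the final picture the spray bottle and pen cup stand where they were. I judged this by eye and did not re-measure them.

**Disagreements:**
- **Cameras:** the two cameras differ by about 3–6 mm in absolute position. The top camera put the jar 4–5 mm from the dish centre, still inside the limit. It could not see the roll or tin at the end because the arm was in the way.
- **Tool tilt:** the tool slowly built up about 0.09 rad of tilt over the moves. The carton and tin were still measured level after release.

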